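# Stack the gneiss slab on the pile in the core box

### The job

Pick up the grey slab with dark bands and add it to the pile of banded slabs in the open black core box: nobody has counted the pile, so lower the slab gently until you feel it touch the top one, and only then let go. Leave it lying flat on the pile, centred and lined up lengthwise with the slabs below, and leave the pinkish slab and the plain black slab where they are.

Things in the scene. Friction and masses are not known exactly. Their poses are not given: they have to be found in the camera images.
- gneiss_slab_center (a point): The slab to stack: light grey gneiss with dark bands running across it. A sawn rock slab 110 mm long (own x axis), 46 mm wide (own y axis), 15 mm thick, about 0.2 kg, lying flat. The point given is its centre, half-way up (7.5 mm above its underside); z points up out of its broad face.
- core_box: Black core box, fixed, 300 (x) x 260 (y) mm, walls 45 mm high. Origin: at table height under the centre of the pile of banded slabs (110 along box x, 46 along y). Pile top: 25 to 65 mm above the table, unknown; it gives 1 mm per 5 N (foam below). Its bay's inner walls: x = -145 and 145, y = -85 and 92 mm; beyond +y lie round cores 52 mm high, and a lid hinged at y = 170 leans out 40 degrees, 245 mm high.
- granite_slab_center (a point): Not to be moved: pinkish granite. A sawn rock slab 110 mm long (own x axis), 46 mm wide (own y axis), 15 mm thick, about 0.2 kg, lying flat. The point given is its centre, half-way up (7.5 mm above its underside); z points up out of its broad face.
- basalt_slab_center (a point): Not to be moved: plain black basalt, no bands. A sawn rock slab 110 mm long (own x axis), 46 mm wide (own y axis), 15 mm thick, about 0.2 kg, lying flat. The point given is its centre, half-way up (7.5 mm above its underside); z points up out of its broad face.
Mind the look-alikes: they are no part of the job. Of the things that look like the part that bears gneiss_slab_center, the middle-sized one is meant.

How it is judged:
By the outcome, as a careful person would: the job done as asked, in the order asked, and still so for the second after the job is handed in, with the robot touching nothing.
It also fails if it takes over 42 s, if anything falls off the work surface, if the arm or the gripper's body presses on something with over 40 N, if the wrist force passes 120 N, or if a joint passes its speed limit or range.

### The arm

A 6-joint arm with a two-finger parallel gripper is mounted at the origin on the work surface. World frame = base frame: x ahead of the robot, y to its left, z up, the work surface at z = 0. Lengths are in mm, angles in degrees, forces in N, time in s.
With the tool pointing down it reaches from about 350 to 850 mm from the base axis. Payload 8.1 kg.
Tool frame: the origin (TCP) lies midway between the tips of the shut fingers; the grasp point (between the pads) lies 19 mm behind it; z points along the fingers, y is the direction in which the jaws open and shut (so a half turn about z gives the same grasp; the last joint's range is limited). The gripper opens to 85 mm and grips with 20 to 120 N. Pads are 22 mm wide; open, the fingers measure 114 mm over their backs; the gripper's body (76 mm by 85 mm) begins 54 mm behind the grasp point. The pads swing forward as they close: fully open they stand 13 mm farther back than shut.
Start: joints at [62.659, 7.471, 85.268, -0, 87.261, -4.893], TCP at [229.091, 554.547, 191.892] pointing down, gripper open.
Joint ranges: [-169.43, 169.43], [-51.17, 129.36], [1.28, 143.12], [-76.62, 256.62], [0, 156.53], [-152.29, 152.29]. Speed limits (degrees/s): [136.94, 136.94, 159.86, 180, 180, 180].

### API

Orientations are given as [roll, pitch, yaw] about the fixed x, y, z axes, in that order (R = Rz(yaw) Ry(pitch) Rx(roll)).
In Python, from bench import r gives the robot as it stands.
- The arm moves only by the tool carry_out, never from a script. Its argument "increments" is a list of rows, each a list of 3 entries, a list of its own where there are three numbers: the shift along the tool's x, y, z in m, then the turn, a rotation vector about the tool's x, y, z in rad, then the closure, from 0 (fully open) to 1 (shut). A call has 1 to 12 rows; each row shifts and turns the pose as measured when the row begins, along the tool's axes as they then stand; what a row does not reach is not made up. A row lasts 1/10 s, in which the tool goes at most 50 mm and 8.59 degrees, less where a joint would pass 70% of its speed; a pose out of reach is approached as far as the arm can. A call with a gripper value outside its range is refused whole. The fingers move at their own pace and stop on an object; "newtons" is the grip in N (left out, the last holds). Time passes only in rows, so rows that do not move let the fingers close. It gives the time, the measured TCP pose, the force and the opening at its end, in the units of the state.
- r.sense(): the state, without advancing time (a new reading comes with each control period).
- r.snapshot(name): name is "side" or "top" or "wrist"; returns a dict with "image" (400x640x3 uint8, blue, green, red), "vertical_fov" (degrees; the focal length in pixels is half the picture's height over the tangent of half this angle, whatever the lens; pixels are square), "cx", "cy" (the principal point, pixels), "k1" (the pictures are not rectified: a ray, as slopes to the right and down, at radius r is drawn at 1 + k1 r^2 times it, then the intrinsics apply), "rvec" (rotation vector, rad) and "tvec" (3), from world to camera coordinates, as OpenCV has them. Camera axes: x right, y down, z forward; pixel columns grow to the right and rows downward; lengths in mm; the calibration is good to about 2 mm. A picture is of the moment at which its call begins. There is no depth.
- r.hand_in(): hands the job in, once; it reports no verdict.
The state is a dict: "time": time; "joint_pos": joint angles; "qd": joint speeds; "joint_efforts": joint torques, N m; "tool_pos": TCP position; "tcp_rot": TCP orientation; "ft_force": force on the tool from outside, world axes, zero at the start; "wrist_torque": the same for the moment, N m; "finger_gap": finger opening in mm.
Only numpy, scipy, OpenCV 4.12 (cv2) and the standard library are available. Lean on these libraries where they do the work, as an engineer would, in place of code of your own. Each camera call takes 0.05 s, during which the arm holds its last target.

## Working session

There is one attempt and no reset: what is moved stays moved. The work goes in short steps, Python scripts to look and compute and a tool call to move; the robot and the scene stay as the last step left them, time stands still between calls to the robot, and variables do not carry over. Pictures are saved under pics/ and viewed, and the job is handed in when it is done.

Besides the shell and the picture viewer there is one more tool, called after ">>>" as name([rows], argument=value, ...), one row to a line, values as JSON. carry_out: Moves the arm, as the interface text tells. Its arguments: {"type":"object","properties":{"increments":{"type":"array"},"newtons":{"type":"number"}},"required":["increments"]}

```bash
mkdir -p pics
cat > h.py <<'E'
import numpy as np, cv2, pickle
from bench import r
def snap(n,f):
    s=r.snapshot(n); cv2.imwrite('pics/'+f+'.png',s['image']); pickle.dump(s,open(f+'.pkl','wb')); return s
def load(f): return pickle.load(open(f+'.pkl','rb'))
def K(s):
    f=200/np.tan(np.radians(s['vertical_fov'])/2); return np.array([[f,0,s['cx']],[0,f,s['cy']],[0,0,1.]]),np.array([s['k1'],0,0,0,0.])
def pos(s,px,z):
    k,d=K(s); u=cv2.undistortPoints(np.array(px,float).reshape(-1,1,2),k,d).reshape(-1,2)
    R=cv2.Rodrigues(np.array(s['rvec'],float))[0]; t=np.array(s['tvec'],float).ravel()
    C=-R.T@t; D=np.c_[u,np.ones(len(u))]@R
    return C+D*((z-C[2])/D[:,2])[:,None]
def proj(s,P):
    k,d=K(s); return cv2.projectPoints(np.array(P,float).reshape(-1,1,3),np.array(s['rvec'],float),np.array(s['tvec'],float),k,d)[0].reshape(-1,2)
E
python3 - <<'E'
from h import *
for n in('side','top','wrist'):
    s=snap(n,n+'0'); R=cv2.Rodrigues(np.array(s['rvec'],float))[0]; print(n,s['vertical_fov'],s['k1'],-R.T@np.array(s['tvec']).ravel())
print(r.sense())
E
```

```text
side 54.51011803606284 0.03260207336362122 [ 436.96067503 -861.83618921  653.54375084]
top 53.8679743315073 -0.00013231878313220638 [ 364.8797204  -114.54441998 1217.31282499]
wrist 66.43204052907545 -0.010411286361363766 [162.63288377 581.13868386 373.42734613]
{'time': 0.15, 'joint_pos': array([ 6.26570459e+01,  7.50649945e+00,  8.53145785e+01,  5.89389504e-04,
        8.72603970e+01, -4.89255710e+00]), 'qd': array([-0.07986671, -0.21363436, -0.17354648, -0.06162305, -0.06541985,
       -0.01675768]), 'joint_efforts': array([ 9.19427875e-04, -5.70057678e+01, -5.01162601e+01, -1.74031952e-04,
        9.51072812e-03,  7.66606081e-05]), 'tool_pos': array([228.88500756, 554.12128202, 191.07508995]), 'tcp_rot': array([-1.79918872e+02, -7.53532618e-03,  1.57549569e+02]), 'ft_force': array([-1.14706545, -0.33914343, -0.41513612]), 'wrist_torque': array([-0.03855689, -0.01243849,  0.00425529]), 'finger_gap': 85.5512914869134}
```

View pics/side0.png

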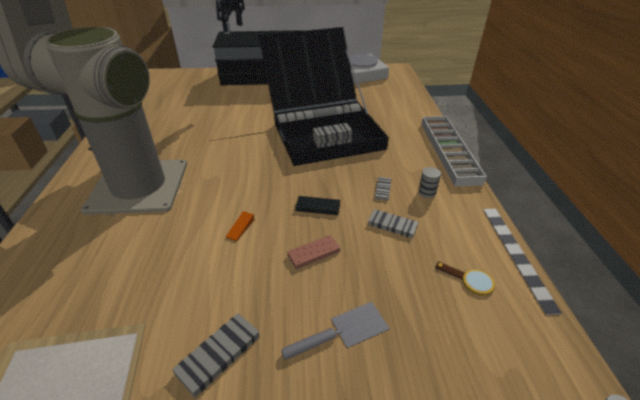

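View pics/top0.png

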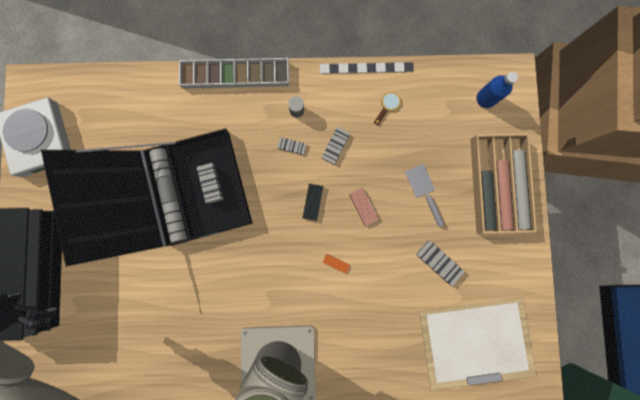

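View pics/wrist0.png

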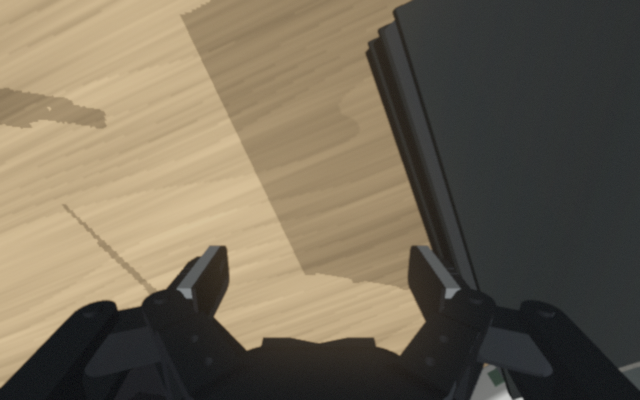

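Top view: three banded slabs, small at (292,147), middle at (337,147) and large at (442,263). The box pile is at (208,183). I'll enlarge.

Run:
```python
from h import *
a=load('top0')['image'];b=load('side0')['image']
cv2.imwrite('pics/c1.png',cv2.resize(a[115:195,260:390],None,fx=6,fy=6,interpolation=cv2.INTER_CUBIC))
cv2.imwrite('pics/c2.png',cv2.resize(a[120:260,140:260],None,fx=4,fy=4,interpolation=cv2.INTER_CUBIC))
cv2.imwrite('pics/c3.png',cv2.resize(b[90:170,260:390],None,fx=6,fy=6,interpolation=cv2.INTER_CUBIC))
cv2.imwrite('pics/c4.png',cv2.resize(b[170:250,350:440],None,fx=6,fy=6,interpolation=cv2.INTER_CUBIC))
```

```text
(no output)
```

View pics/c1.png

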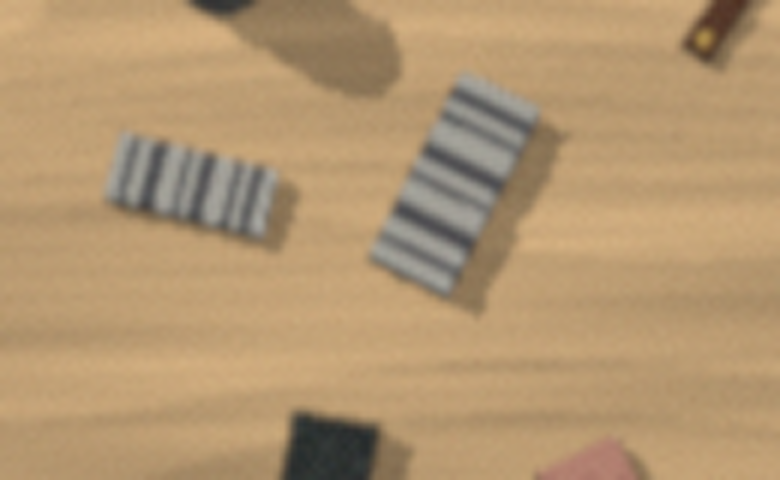

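View pics/c2.png

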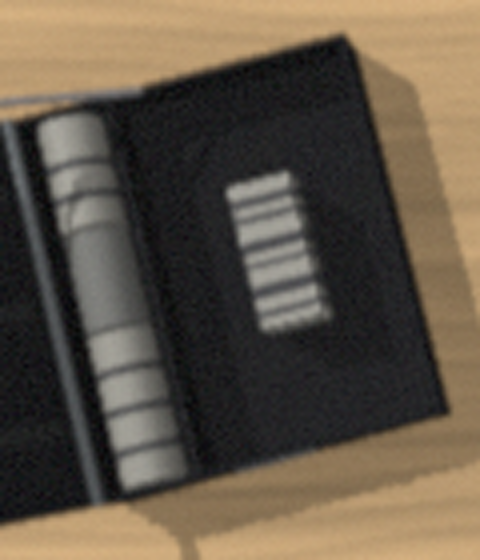

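View pics/c3.png

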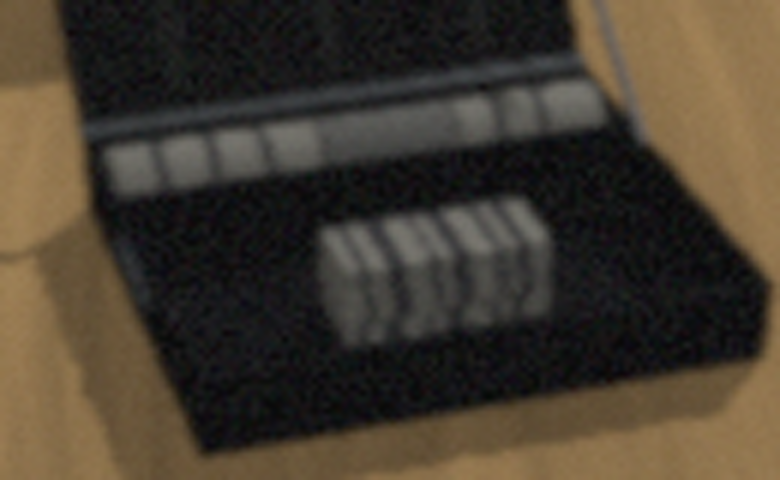

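View pics/c4.png

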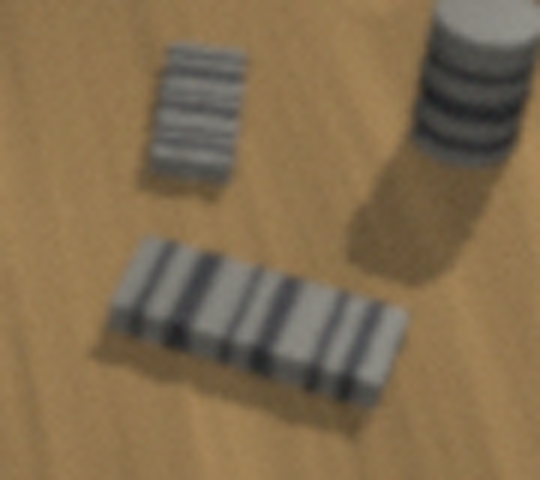

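Run:
```python
from h import *
T=load('top0');S=load('side0')
c=lambda p,ox,oy,k:(np.array(p,float)+.5)/k-.5+[ox,oy]
q=c([(463,73),(540,108),(452,293),(372,257)],260,115,6)
def rect(P):
    print(P.round(1)); print('edges',np.linalg.norm(np.roll(P,-1,0)-P,axis=1)[:].round(1),'ctr',P.mean(0).round(1))
    for i,j in((0,3),(1,2),(0,1),(3,2)):
        d=P[j]-P[i]; print(np.degrees(np.arctan2(d[1],d[0])).round(1))
rect(pos(T,q,15))
q=c([(152,238),(408,310),(378,385),(113,308)],350,170,6)
rect(pos(S,q,15))
for z in (40,50,60,65):
  print('PILE',z);rect(pos(T,c([(227,187),(290,170),(326,316),(261,331)],140,120,4),z))
  q=c([(322,228),(527,197),(550,240),(345,277)],260,90,6)
  rect(pos(S,q,z))
print('box rim',pos(T,c([(345,37),(448,412)],140,120,4),45).round(1),pos(S,c([(770,290),(97,205),(205,450)],260,90,6),[45,45,0]).round(1))
```

```text
[[ 712.2 -198.4   15. ]
 [ 692.6 -238.    15. ]
 [ 596.1 -189.    15. ]
 [ 616.  -148.2   15. ]]
edges [ 44.1 108.2  45.4 108.5] ctr [ 654.2 -193.4   15. ]
152.5
153.1
-116.3
-116.0
[[ 619.1 -149.9   15. ]
 [ 712.9 -198.4   15. ]
 [ 690.7 -239.    15. ]
 [ 596.4 -190.7   15. ]]
edges [105.6  46.3 106.   46.7] ctr [ 654.8 -194.5   15. ]
-119.1
-118.6
-27.4
-27.2
PILE 40
[[592.5 231.   40. ]
 [604.4 183.6  40. ]
 [492.8 156.9  40. ]
 [482.7 205.4  40. ]]
edges [ 48.8 114.8  49.5 112.7] ctr [543.1 194.2  40. ]
-166.9
-166.5
-76.0
-78.3
[[484.5 218.8  40. ]
 [595.8 245.   40. ]
 [602.5 198.9  40. ]
 [493.8 168.4  40. ]]
edges [114.4  46.6 112.9  51.3] ctr [544.1 207.8  40. ]
-79.6
-81.8
13.3
15.7
PILE 50
[[590.6 228.   50. ]
 [602.3 181.1  50. ]
 [491.7 154.6  50. ]
 [481.7 202.7  50. ]]
edges [ 48.4 113.8  49.1 111.8] ctr [541.6 191.6  50. ]
-166.9
-166.5
-76.0
-78.3
[[483.7 201.2  50. ]
 [593.2 227.   50. ]
 [599.8 181.6  50. ]
 [492.8 151.6  50. ]]
edges [112.5  45.8 111.1  50.5] ctr [542.4 190.4  50. ]
-79.6
-81.8
13.3
15.7
PILE 60
[[588.7 225.1  60. ]
 [600.3 178.6  60. ]
 [490.6 152.3  60. ]
 [480.7 200.   60. ]]
edges [ 48.  112.8  48.7 110.8] ctr [540.1 189.   60. ]
-166.9
-166.5
-76.0
-78.3
[[482.9 183.6  60. ]
 [590.6 209.   60. ]
 [597.1 164.3  60. ]
 [491.9 134.8  60. ]]
edges [110.6  45.1 109.2  49.6] ctr [540.6 172.9  60. ]
-79.6
-81.8
13.3
15.7
PILE 65
[[587.7 223.6  65. ]
 [599.3 177.3  65. ]
 [490.  151.2  65. ]
 [480.2 198.6  65. ]]
edges [ 47.8 112.3  48.4 110.3] ctr [539.3 187.7  65. ]
-166.9
-166.5
-76.0
-78.3
[[482.6 174.8  65. ]
 [589.3 199.9  65. ]
 [595.7 155.7  65. ]
 [491.4 126.4  65. ]]
edges [109.7  44.7 108.3  49.2] ctr [539.8 164.2  65. ]
-79.6
-81.8
13.3
15.7
box rim [[704.7 140.7  45. ]
 [418.2  65.8  45. ]] [[704.4 134.   45. ]
 [366.3 241.5  45. ]
 [420.   76.5   0. ]]
```

```bash
cat >> h.py <<'E'
from scipy.spatial.transform import Rotation as Ro
def delta(target,yaw=None):
    s=r.sense(); R=Ro.from_euler('xyz',s['tcp_rot'],degrees=True)
    d=R.inv().apply(np.array(target)-s['tool_pos'])/1000
    out=[d.round(4).tolist()]
    if yaw is not None:
        Rt=Ro.from_euler('xyz',[180,0,yaw],degrees=True); out.append((R.inv()*Rt).as_rotvec().round(4).tolist())
    print('t',s['time'],'tcp',s['tool_pos'].round(1),s['tcp_rot'].round(2),'F',s['ft_force'].round(1),'gap',round(s['finger_gap'],1),'\n delta',out)
E
python3 - <<'E'
from h import *
delta([229,554,340]); delta([654.5,-194,340],152.8)
E
```

```text
t 0.15 tcp [228.9 554.1 191.1] [-1.7992e+02 -1.0000e-02  1.5755e+02] F [-1.1 -0.3 -0.4] gap 85.6 
 delta [[-0.0001, -0.0003, -0.1489]]
t 0.15 tcp [228.9 554.1 191.1] [-1.7992e+02 -1.0000e-02  1.5755e+02] F [-1.1 -0.3 -0.4] gap 85.6 
 delta [[-0.679, -0.5291, -0.1483], [-0.0014, -0.0001, 0.0829]]
```

>>> carry_out([
  [[0,0,-0.05],[0,0,0],0],
  [[0,0,-0.05],[0,0,0],0],
  [[0,0,-0.05],[0,0,0],0],
  [[0,0,0],[0,0,0],0],
], newtons=40)

```text
time: 0.55
tool_pos: [227.5, 551.5, 340.2]
tcp_rot: [-179.3, -0.1, 157.6]
ft_force: [-0.4, -0.1, 1.7]
finger_gap: 85.6
```

Run:
```python
from h import *
delta([654.5,-194,340],152.8)
```

```text
t 0.55 tcp [227.5 551.5 340.2] [-1.7925e+02 -6.0000e-02  1.5755e+02] F [-0.4 -0.1  1.7] gap 85.6 
 delta [[-0.6793, -0.5259, 0.0063], [-0.0131, -0.0006, 0.083]]
```

>>> carry_out([
  [[-0.0355,-0.0275,0],[-0.013,0,0.02],0],
  [[-0.0355,-0.0275,0],[0,0,0.02],0],
  [[-0.0355,-0.0275,0],[0,0,0.02],0],
  [[-0.0355,-0.0275,0],[0,0,0.02],0],
  [[-0.0355,-0.0275,0],[0,0,0],0],
  [[-0.0355,-0.0275,0],[0,0,0],0],
  [[-0.0355,-0.0275,0],[0,0,0],0],
  [[-0.0355,-0.0275,0],[0,0,0],0],
  [[-0.0355,-0.0275,0],[0,0,0],0],
  [[-0.0355,-0.0275,0],[0,0,0],0],
  [[-0.0355,-0.0275,0],[0,0,0],0],
  [[-0.0355,-0.0275,0],[0,0,0],0],
])

```text
time: 1.75
tool_pos: [469.7, 55.1, 334.9]
tcp_rot: [-180.0, -0.1, 153.4]
ft_force: [1.4, 0.4, -0.3]
finger_gap: 85.7
```

Run:
```python
from h import *
delta([654.5,-194,250],152.8);print(r.sense()['joint_pos'].round(1))
```

```text
t 1.75 tcp [469.7  55.1 334.9] [-1.7999e+02 -6.0000e-02  1.5339e+02] F [ 1.4  0.4 -0.3] gap 85.7 
 delta [[-0.2769, -0.1399, 0.0846], [-0.0001, -0.001, 0.0103]]
[  0.5 -13.   90.3   0.  102.7 -62.9]
```

>>> carry_out([
  [[-0.035,-0.0175,0.0165],[0,0,0.01],0],
  [[-0.035,-0.0175,0.0165],[0,0,0],0],
  [[-0.035,-0.0175,0.0165],[0,0,0],0],
  [[-0.035,-0.0175,0.0165],[0,0,0],0],
  [[-0.035,-0.0175,0.0165],[0,0,0],0],
  [[-0.035,-0.0175,0.0165],[0,0,0],0],
  [[-0.035,-0.0175,0.0165],[0,0,0],0],
  [[-0.032,-0.0175,0.0165],[0,0,0],0],
  [[0,0,0],[0,0,0],0.3],
  [[0,0,0],[0,0,0],0.3],
  [[0,0,0],[0,0,0],0.3],
])

```text
time: 2.85
tool_pos: [656.7, -213.8, 189.6]
tcp_rot: [179.9, -0.4, 152.3]
ft_force: [-0.5, 0.4, 0.2]
finger_gap: 60.1
```

Run:
```python
from h import *
s=snap('wrist','wrist1');snap('side','side1')
delta([654.5,-194,30],152.8)
a=load('side1')['image']
cv2.imwrite('pics/c5.png',cv2.resize(a[60:260,300:500],None,fx=3,fy=3,interpolation=cv2.INTER_CUBIC))
```

```text
t 2.95 tcp [ 657.1 -213.3  191.1] [179.93  -0.28 152.36] F [0.4 0.4 0.4] gap 60.1 
 delta [[0.0105, 0.0157, 0.1611], [0.0012, -0.0048, -0.0076]]
```

View pics/wrist1.png

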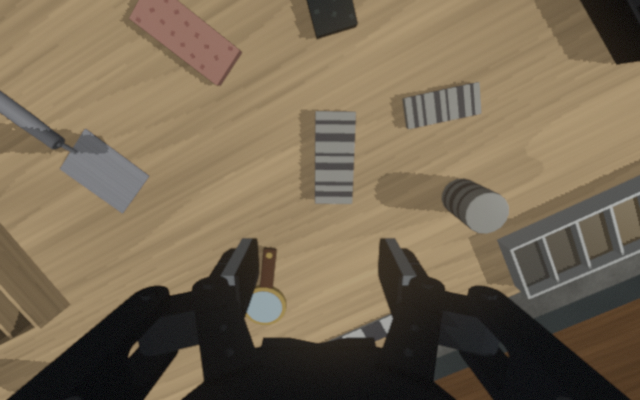

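View pics/c5.png

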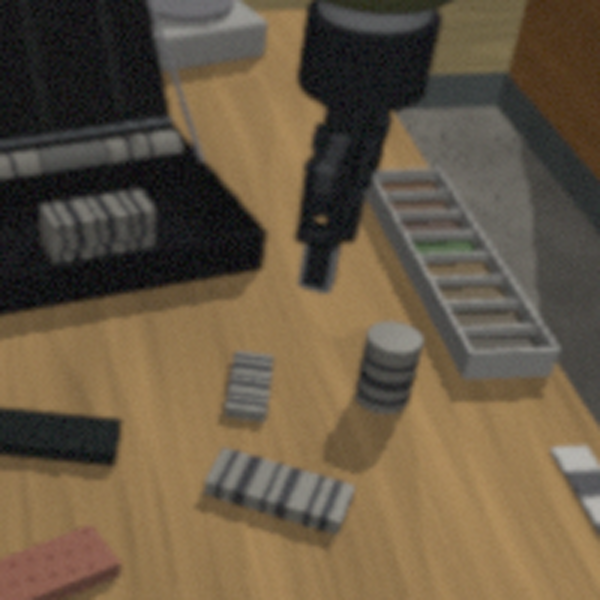

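Wrist view: gneiss slab with corners near (316,111), (355,111), (353,203), (315,203), closely aligned with the tool.

Run:
```python
from h import *
a=load('wrist1');im=a['image']
cv2.imwrite('pics/c6.png',cv2.resize(im[95:220,290:380],None,fx=5,fy=5,interpolation=cv2.INTER_CUBIC))
P=pos(a,[(316,111),(355.5,111),(353,203.5),(315,203.5)],15);print(P.round(1),P.mean(0))
for i,j in((0,3),(1,2)):
  d=P[i]-P[j];print(np.degrees(np.arctan2(d[1],d[0])))
```

```text
[[ 598.3 -186.6   15. ]
 [ 619.  -147.    15. ]
 [ 716.7 -197.4   15. ]
 [ 695.  -238.9   15. ]] [ 657.25046031 -192.45857584   15.        ]
151.58877251034937
152.66711332111151
```

View pics/c6.png

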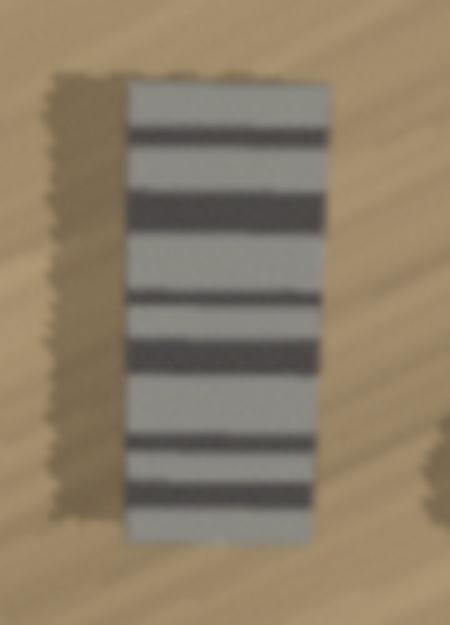

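>>> carry_out([
  [[0.0106,0.0168,0.03],[0.001,-0.004,0],0.15],
  [[0,0,0.04],[0,0,0],0.15],
  [[0,0,0.04],[0,0,0],0.15],
  [[0,0,0.03],[0,0,0],0.15],
  [[0,0,0],[0,0,0],0.15],
  [[0,0,0],[0,0,0],0.15],
])

```text
time: 3.55
tool_pos: [661.8, -189.2, 61.4]
tcp_rot: [179.8, 1.1, 152.7]
ft_force: [-0.2, 0.1, 0.8]
finger_gap: 72.5
```

Run:
```python
from h import *
delta([655.5,-193.5,2],152.3)
a=snap('wrist','wrist2')['image'];b=snap('side','side2')['image']
cv2.imwrite('pics/c7.png',np.hstack([cv2.resize(b[170:250,350:440],(450,400),interpolation=cv2.INTER_CUBIC),a[:, 170:500]]))
```

```text
t 3.55 tcp [ 661.8 -189.2   61.4] [179.81   1.12 152.73] F [-0.2  0.1  0.8] gap 72.5 
 delta [[0.0048, -0.0069, 0.0593], [0.0034, 0.0196, 0.0075]]
```

View pics/c7.png

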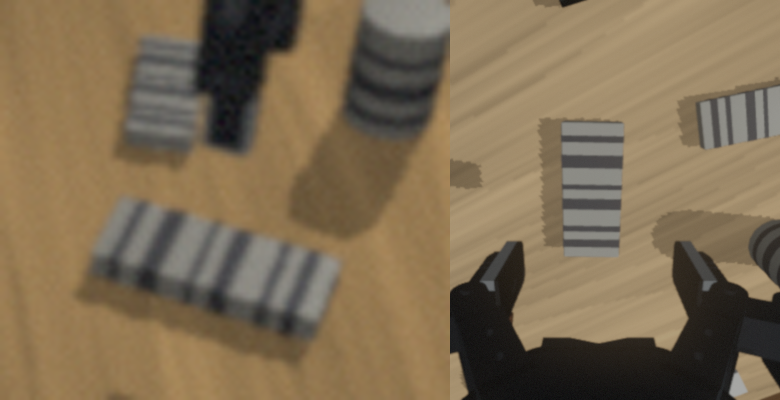

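>>> carry_out([
  [[0.0048,-0.0069,0],[0.0034,0.0196,0.0075],0.15],
  [[0,0,0],[0,0,0],0.15],
  [[0,0,0.01],[0,0,0],0.15],
  [[0,0,0.01],[0,0,0],0.15],
  [[0,0,0.01],[0,0,0],0.15],
  [[0,0,0],[0,0,0],0.15],
  [[0,0,0],[0,0,0],0.15],
])

```text
time: 4.35
tool_pos: [657.9, -195.8, 35.7]
tcp_rot: [179.9, 0.5, 152.2]
ft_force: [-0.2, 0.3, 0.2]
finger_gap: 72.6
```

Run:
```python
from h import *
delta([655.5,-193.5,1],152.3)
```

```text
t 4.35 tcp [ 657.9 -195.8   35.7] [179.95   0.47 152.21] F [-0.2  0.3  0.2] gap 72.6 
 delta [[0.0035, 0.0009, 0.0346], [0.0009, 0.0082, -0.0016]]
```

>>> carry_out([
  [[0.0035,0.001,0.008],[0.001,0.008,-0.002],0.15],
  [[0,0,0.01],[0,0,0],0.15],
  [[0,0,0.008],[0,0,0],0.15],
  [[0,0,0],[0,0,0],0.15],
  [[0,0,0],[0,0,0],0.15],
])

```text
time: 4.85
tool_pos: [654.4, -192.6, 6.3]
tcp_rot: [-180.0, -0.1, 152.4]
ft_force: [0.3, -0.0, 0.0]
finger_gap: 72.5
```

Run:
```python
from h import *
delta([655.5,-193.5,1],152.3)
a=snap('wrist','wrist3')['image'];b=snap('side','side3')['image']
cv2.imwrite('pics/c8.png',np.hstack([cv2.resize(b[170:250,350:440],(450,400),interpolation=cv2.INTER_CUBIC),a[:, 170:500]]))
```

```text
t 4.85 tcp [ 654.4 -192.6    6.3] [-1.7998e+02 -1.2000e-01  1.5235e+02] F [ 0.3 -0.   0. ] gap 72.5 
 delta [[-0.0014, -0.0003, 0.0053], [-0.0004, -0.0021, 0.0009]]
```

View pics/c8.png

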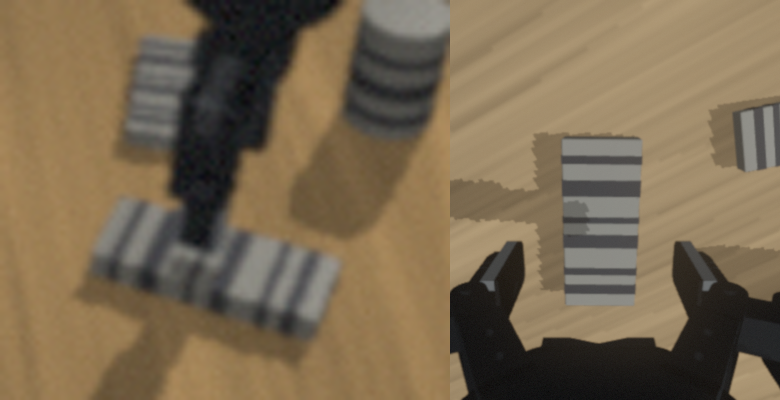

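>>> carry_out([
  [[-0.0014,0,0.005],[0,-0.002,0],0.15],
  [[0,0,0],[0,0,0],0.15],
  [[0,0,0],[0,0,0],0.35],
  [[0,0,0],[0,0,0],0.45],
  [[0,0,0],[0,0,0],0.55],
  [[0,0,0],[0,0,0],0.7],
  [[0,0,0],[0,0,0],0.7],
  [[0,0,0],[0,0,0],0.7],
], newtons=60)

```text
time: 5.75
tool_pos: [657.1, -193.9, 3.0]
tcp_rot: [-180.0, 0.2, 152.3]
ft_force: [0.1, 1.0, 0.1]
finger_gap: 25.8
```

Run:
```python
from h import *
delta([655.5,-193.5,1],152.3)
a=snap('wrist','wrist4')['image'];b=snap('side','side4')['image']
cv2.imwrite('pics/c9.png',np.hstack([cv2.resize(b[170:250,350:440],(450,400),interpolation=cv2.INTER_CUBIC),a[:, 170:500]]))
```

```text
t 5.75 tcp [ 657.1 -193.9    3. ] [-180.      0.18  152.35] F [0.1 1.  0.1] gap 25.8 
 delta [[0.0016, -0.0004, 0.002], [-0.0, 0.0032, 0.0009]]
```

View pics/c9.png

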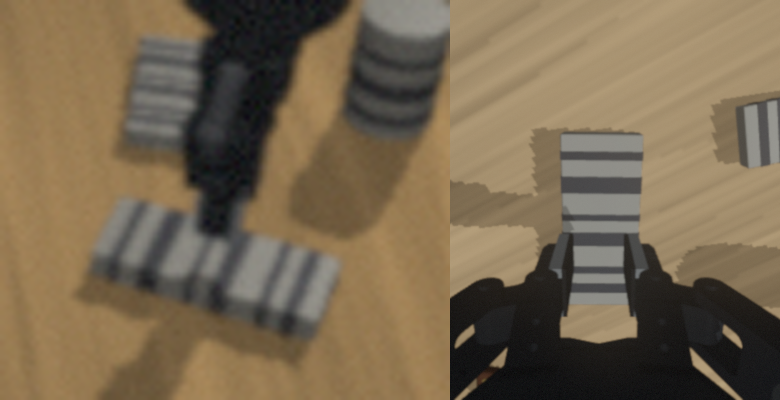

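Run:
```python
from h import *
a=load('wrist4')['image'];b=load('side4')['image']
cv2.imwrite('pics/c10.png',np.hstack([cv2.resize(b[180:240,370:420],(400,480),interpolation=cv2.INTER_CUBIC),cv2.resize(a[220:320,260:370],(440,400),interpolation=cv2.INTER_CUBIC)[:, :390].copy() if 0 else cv2.resize(a[220:340,270:370],(400,480),interpolation=cv2.INTER_CUBIC)]))
```

```text
(no output)
```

View pics/c10.png

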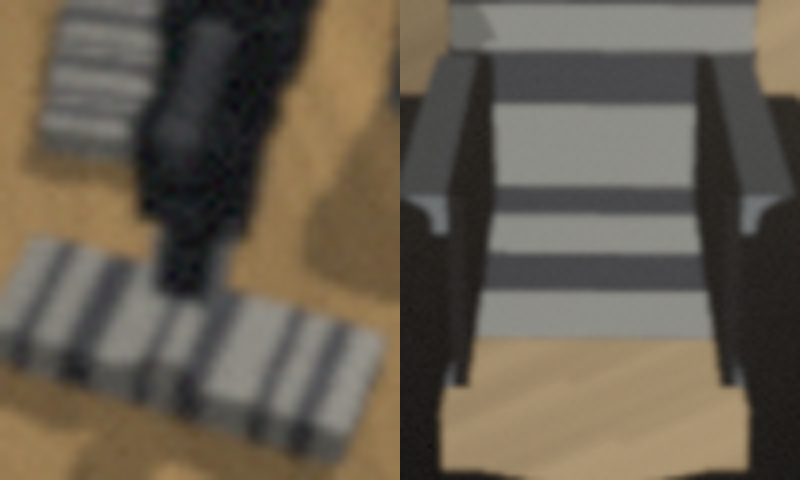

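Run:
```python
from h import *
w=load('wrist4')
for z in (0,10,15,20,25,30,40):
    P=pos(w,[(293.7,234),(344.2,234)],z); print(z,P.round(1).tolist(),np.linalg.norm(P[0]-P[1]).round(1))
```

```text
0 [[659.3, -213.9, 0.0], [674.7, -184.4, 0.0]] 33.3
10 [[655.7, -211.0, 10.0], [670.3, -183.1, 10.0]] 31.5
15 [[653.9, -209.6, 15.0], [668.1, -182.5, 15.0]] 30.6
20 [[652.1, -208.2, 20.0], [665.9, -181.9, 20.0]] 29.7
25 [[650.3, -206.8, 25.0], [663.7, -181.2, 25.0]] 28.8
30 [[648.6, -205.3, 30.0], [661.5, -180.6, 30.0]] 27.9
40 [[645.0, -202.5, 40.0], [657.1, -179.3, 40.0]] 26.1
```

Run:
```python
from h import *
w=load('side4')
for z in (0,5,10,15,20,25,30): print(z,proj(w,[[650.5,-206.5,z]]).round(1))
w=load('wrist4')
for z in (5,10,15,20,25,30): print(z,proj(w,[[657.1+.465*s*12.9-.885*11,-193.9+.885*s*12.9+.465*11,z] for s in(-1,1)]).round(1).tolist())
```

```text
0 [[391.5 229.2]]
5 [[391.8 227.7]]
10 [[392.  226.2]]
15 [[392.3 224.6]]
20 [[392.5 223.1]]
25 [[392.8 221.5]]
30 [[393. 220.]]
5 [[298.4, 204.5], [339.8, 204.6]]
10 [[297.9, 207.1], [340.4, 207.2]]
15 [[297.4, 209.9], [341.0, 210.0]]
20 [[296.8, 212.8], [341.6, 212.9]]
25 [[296.2, 215.9], [342.2, 216.0]]
30 [[295.5, 219.2], [342.9, 219.3]]
```

Run:
```python
from h import *
def f(n,tcp,gap,yaw=152.3):
    s=load(n);y=np.radians(yaw);ty=np.array([np.sin(y),-np.cos(y)]);tx=np.array([np.cos(y),np.sin(y)])
    for dz in(0,10,20,30,40):
        print(n,dz,proj(s,[[*(np.array(tcp[:2])-ty*(gap/2+3)),tcp[2]+dz]]).round(1),proj(s,[[*tcp[:2],tcp[2]+dz]]).round(1))
f('side1',(657.1,-213.3,191.1),60.1)
f('side2',(661.8,-189.2,61.4),72.5)
f('side3',(654.4,-192.6,6.3),72.5)
f('side4',(657.1,-193.9,3),25.8)
for n in '234':
  b=load('side'+n)['image'];cv2.imwrite(f'pics/d{n}.png',cv2.resize(b[165:245,360:440],(560,560),interpolation=cv2.INTER_CUBIC))
```

```text
side1 0 [[402.2 173.6]] [[406.4 164.9]]
side1 10 [[402.9 169.5]] [[407.1 160.9]]
side1 20 [[403.6 165.4]] [[407.8 156.8]]
side1 30 [[404.3 161.2]] [[408.6 152.7]]
side1 40 [[405.1 156.9]] [[409.3 148.5]]
side2 0 [[393.3 215.2]] [[398.  204.8]]
side2 10 [[393.8 211.9]] [[398.5 201.5]]
side2 20 [[394.4 208.5]] [[399.1 198.2]]
side2 30 [[394.9 205.1]] [[399.7 194.8]]
side2 40 [[395.5 201.7]] [[400.3 191.4]]
side3 0 [[387.6 233.8]] [[392.2 223.2]]
side3 10 [[388.  230.7]] [[392.7 220.1]]
side3 20 [[388.5 227.6]] [[393.3 217. ]]
side3 30 [[389.  224.4]] [[393.8 213.9]]
side3 40 [[389.5 221.2]] [[394.3 210.7]]
side4 0 [[391.5 228.7]] [[393.3 224.5]]
side4 10 [[392.  225.7]] [[393.8 221.5]]
side4 20 [[392.5 222.6]] [[394.3 218.4]]
side4 30 [[393.  219.5]] [[394.9 215.3]]
side4 40 [[393.5 216.3]] [[395.4 212.1]]
```

View pics/d3.png

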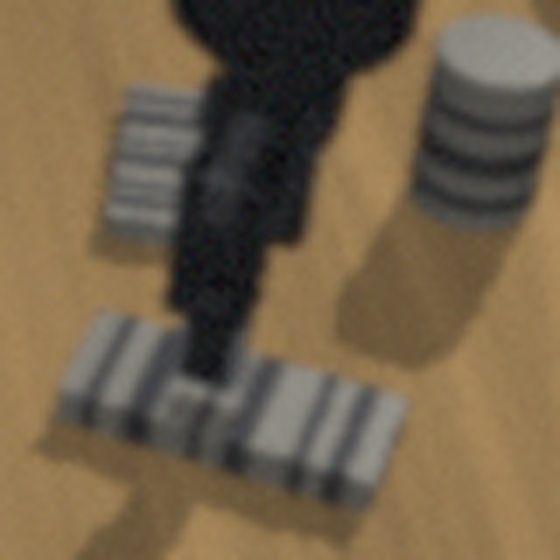

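View pics/d4.png

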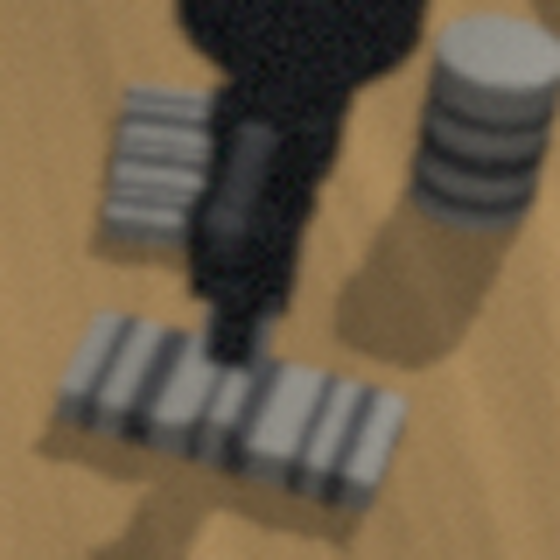

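The images (side and wrist both) show the finger tips about 40 mm above the reported TCP, so the fingers closed above the slab without touching it. I'll reopen and descend while checking images and force.

>>> carry_out([
  [[0.0016,0,0],[0,0.003,0],0.2],
  [[0,0,0],[0,0,0],0.2],
  [[0,0,0],[0,0,0],0.2],
  [[0,0,0.008],[0,0,0],0.2],
  [[0,0,0.008],[0,0,0],0.2],
  [[0,0,0.006],[0,0,0],0.2],
  [[0,0,0],[0,0,0],0.2],
])

```text
time: 6.55
tool_pos: [655.1, -192.9, -21.6]
tcp_rot: [-180.0, -0.1, 152.3]
ft_force: [-0.3, 0.0, -0.2]
finger_gap: 68.6
```

```bash
cat > look.py <<'E'
import sys
from h import *
n=sys.argv[1]
a=snap('wrist','w'+n)['image'];b=snap('side','s'+n)['image']
cv2.imwrite(f'pics/z{n}.png',np.hstack([cv2.resize(b[165:245,360:440],(400,400),interpolation=cv2.INTER_CUBIC),a[:, 140:520]]))
E
python3 look.py 5; python3 -c "
from h import *
delta([656,-193.5,-30],152.3)"
```

```text
t 6.65 tcp [ 655.7 -193.1  -20.5] [1.8000e+02 1.0000e-02 1.5235e+02] F [-0.3 -0.2  0.5] gap 68.4 
 delta [[-0.0005, -0.0002, 0.0095], [0.0, 0.0002, 0.0008]]
```

View pics/z5.png

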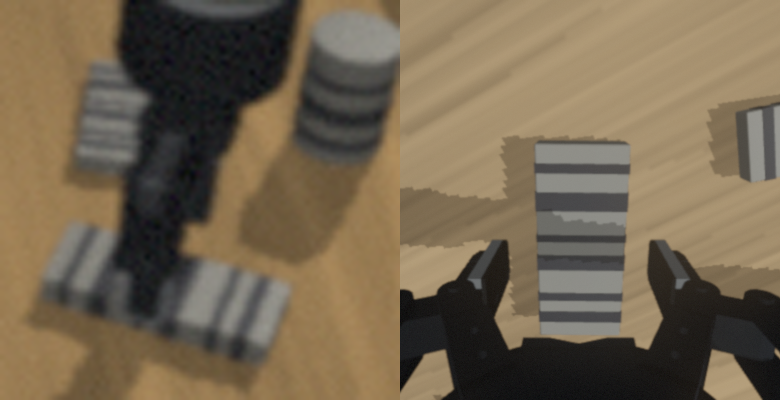

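>>> carry_out([
  [[0,0,0.006],[0,0,0],0.25],
  [[0,0,0.005],[0,0,0],0.25],
  [[0,0,0],[0,0,0],0.25],
  [[0,0,0],[0,0,0],0.25],
])

```text
time: 7.05
tool_pos: [656.3, -193.4, -31.8]
tcp_rot: [180.0, 0.1, 152.3]
ft_force: [-0.6, -0.5, 0.2]
finger_gap: 63.9
```

```bash
python3 look.py 6; python3 -c "
from h import *
delta([656,-193.5,-36],152.3)"
```

```text
t 7.15 tcp [ 656.3 -193.4  -31.6] [1.7999e+02 9.0000e-02 1.5235e+02] F [-0.8  0.2  0.5] gap 63.9 
 delta [[0.0002, -0.0002, 0.0044], [0.0002, 0.0015, 0.0008]]
```

View pics/z6.png

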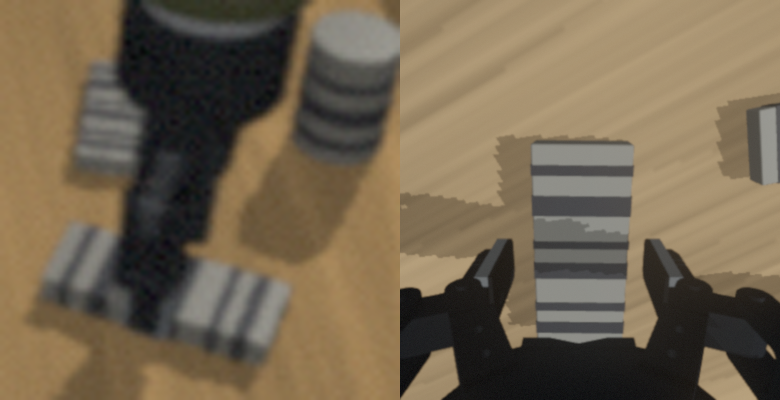

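>>> carry_out([
  [[0,0,0.003],[0,0,0],0.3],
  [[0,0,0.0],[0,0,0],0.3],
  [[0,0,0.002],[0,0,0],0.3],
  [[0,0,0],[0,0,0],0.3],
  [[0,0,0],[0,0,0],0.3],
])

```text
time: 7.65
tool_pos: [656.8, -193.5, -36.4]
tcp_rot: [180.0, 0.1, 152.3]
ft_force: [0.3, 0.4, -0.2]
finger_gap: 59.7
```

```bash
python3 look.py 7; python3 -c "
from h import *
delta([656,-193.5,-36],152.3)
s=load('s7')
y=np.radians(152.3);ty=np.array([np.sin(y),-np.cos(y)])
for z in (0,5,10,15):print(z,proj(s,[[*(np.array([656,-193.5])-ty*33),z]]).round(1))
b=s['image'];cv2.imwrite('pics/e7.png',cv2.resize(b[200:245,365:430],(650,450),interpolation=cv2.INTER_CUBIC))"
```

```text
t 7.75 tcp [ 656.7 -193.5  -36.5] [1.7998e+02 1.4000e-01 1.5235e+02] F [-0.3 -0.3 -0.7] gap 59.7 
 delta [[0.0007, -0.0003, -0.0005], [0.0003, 0.0024, 0.0008]]
0 [[388.8 234.2]]
5 [[389.  232.7]]
10 [[389.3 231.1]]
15 [[389.5 229.6]]
```

View pics/e7.png

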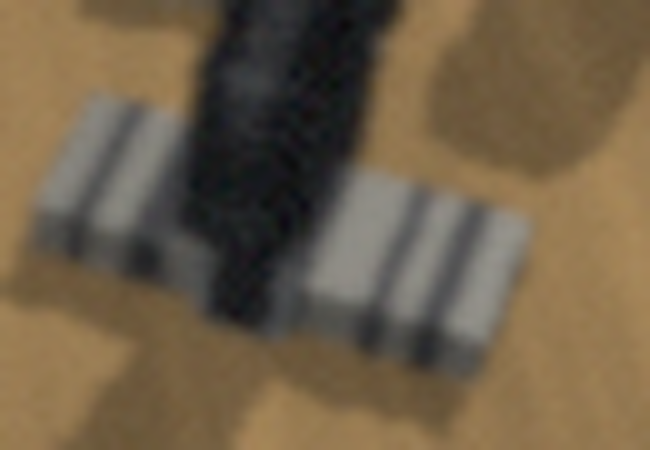

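Tips are about 5 mm above the table beside the slab. Closing now.

>>> carry_out([
  [[0,0,0],[0,0,0],0.4],
  [[0,0,0],[0,0,0],0.5],
  [[0,0,0],[0,0,0],0.6],
  [[0,0,0],[0,0,0],0.7],
  [[0,0,0],[0,0,0],0.7],
], newtons=60)

```text
time: 8.25
tool_pos: [657.0, -193.7, -35.9]
tcp_rot: [180.0, 0.2, 152.3]
ft_force: [0.9, 1.0, 0.7]
finger_gap: 43.9
```

```bash
python3 look.py 8; python3 -c "
from h import *
delta([656,-193.5,-36],152.3)"
```

```text
t 8.35 tcp [ 657.  -193.6  -35.9] [1.7998e+02 1.7000e-01 1.5235e+02] F [0.8 0.6 0.2] gap 44.1 
 delta [[0.001, -0.0004, 0.0001], [0.0003, 0.003, 0.0008]]
```

View pics/z8.png

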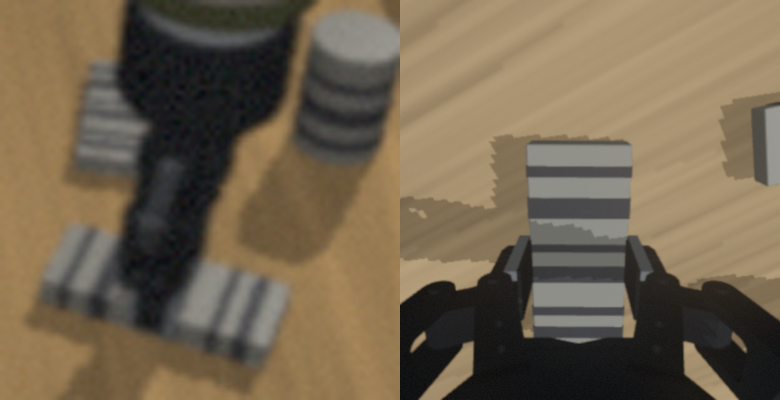

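>>> carry_out([
  [[0,0,0],[0,0,0],0.75],
  [[0,0,-0.01],[0,0,0],0.75],
  [[0,0,-0.015],[0,0,0],0.75],
  [[0,0,-0.015],[0,0,0],0.75],
  [[0,0,-0.015],[0,0,0],0.75],
  [[0,0,0],[0,0,0],0.75],
  [[0,0,0],[0,0,0],0.75],
  [[0,0,0],[0,0,0],0.75],
], newtons=80)

```text
time: 9.15
tool_pos: [657.5, -193.8, 25.6]
tcp_rot: [180.0, 0.3, 152.3]
ft_force: [0.7, -0.0, -1.8]
finger_gap: 43.5
```

```bash
python3 look.py 9; python3 -c "
from h import *
delta([656,-193.5,-36],152.3)"
```

```text
t 9.25 tcp [ 657.  -193.6   24.8] [179.97   0.21 152.35] F [ 0.6 -0.7 -1.2] gap 43.5 
 delta [[0.0011, -0.0004, 0.0608], [0.0005, 0.0037, 0.0008]]
```

View pics/z9.png

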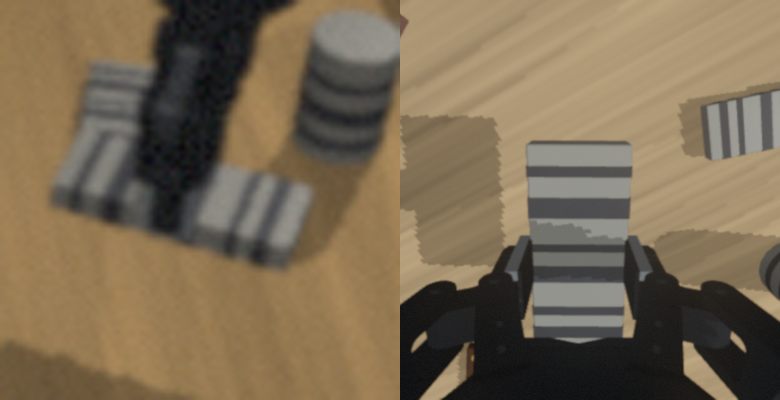

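>>> carry_out([
  [[0,0,-0.03],[0,0,0],0.75],
  [[0,0,-0.04],[0,0,0],0.75],
  [[0,0,0],[0,0,0],0.75],
])

```text
time: 9.55
tool_pos: [653.6, -192.4, 91.7]
tcp_rot: [-180.0, -0.3, 152.3]
ft_force: [2.0, -0.1, -0.4]
finger_gap: 44.0
```

```bash
python3 -c "
from h import *
delta([542,191.5,90],194)"
```

```text
t 9.55 tcp [ 653.6 -192.4   91.7] [-179.96   -0.29  152.34] F [ 2.  -0.1 -0.4] gap 44.0 
 delta [[0.277, 0.2882, 0.0029], [0.0012, -0.005, -0.727]]
```

>>> carry_out([
  [[0.015,0.015,0],[0,0,0],0.75],
  [[0.0275,0.0288,0],[0,0,0],0.75],
  [[0.0275,0.0288,0],[0,0,0],0.75],
  [[0.0275,0.0288,0],[0,0,0],0.75],
  [[0.0275,0.0288,0],[0,0,0],0.75],
  [[0.0275,0.0288,0],[0,0,0],0.75],
  [[0.0275,0.0288,0],[0,0,0],0.75],
  [[0.0275,0.0288,0],[0,0,0],0.75],
  [[0.0275,0.0288,0],[0,0,0],0.75],
  [[0.015,0.015,0],[0,0,-0.05],0.75],
  [[0,0,0],[0,0,-0.1],0.75],
  [[0,0,0],[0,0,-0.1],0.75],
])

```text
time: 10.75
tool_pos: [540.5, 166.5, 77.8]
tcp_rot: [-179.8, -1.2, 166.9]
ft_force: [-0.1, -0.2, -1.3]
finger_gap: 43.6
```

```bash
python3 -c "
from h import *
delta([542,191.5,90],194)"
```

```text
t 10.75 tcp [540.5 166.5  77.8] [-179.78   -1.24  166.91] F [-0.1 -0.2 -1.3] gap 43.6 
 delta [[0.0045, 0.0246, -0.0122], [0.0013, -0.0222, -0.4728]]
```

>>> carry_out([
  [[0,0.0,-0.012],[0,-0.02,-0.1],0.75],
  [[0,0,0],[0,0,-0.12],0.75],
  [[0,0,0],[0,0,-0.12],0.75],
  [[0,0,0],[0,0,-0.12],0.75],
  [[0,0,0],[0,0,0],0.75],
  [[0,0,0],[0,0,0],0.75],
])

```text
time: 11.35
tool_pos: [535.4, 166.7, 81.9]
tcp_rot: [-179.9, -0.8, -165.6]
ft_force: [0.7, -0.1, -1.8]
finger_gap: 43.7
```

```bash
python3 -c "
from h import *
delta([542,191.5,90],194)
snap('wrist','w20');b=snap('side','s20')['image'];a=snap('top','t20')['image']
cv2.imwrite('pics/s20.png',cv2.resize(b[60:170,250:400],None,fx=5,fy=5,interpolation=cv2.INTER_CUBIC))
cv2.imwrite('pics/t20.png',cv2.resize(a[120:260,140:260],None,fx=4,fy=4,interpolation=cv2.INTER_CUBIC))
"
```

```text
t 11.35 tcp [535.4 166.7  81.9] [-179.91   -0.79 -165.6 ] F [ 0.7 -0.1 -1.8] gap 43.7 
 delta [[-0.0125, 0.0224, -0.0083], [-0.0016, -0.0137, 0.0071]]
```

View pics/w20.png

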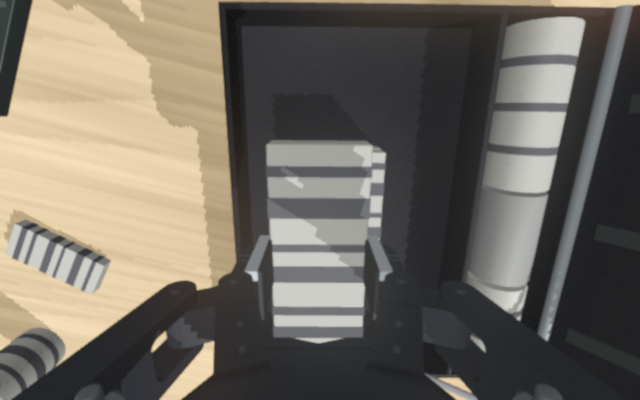

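View pics/s20.png

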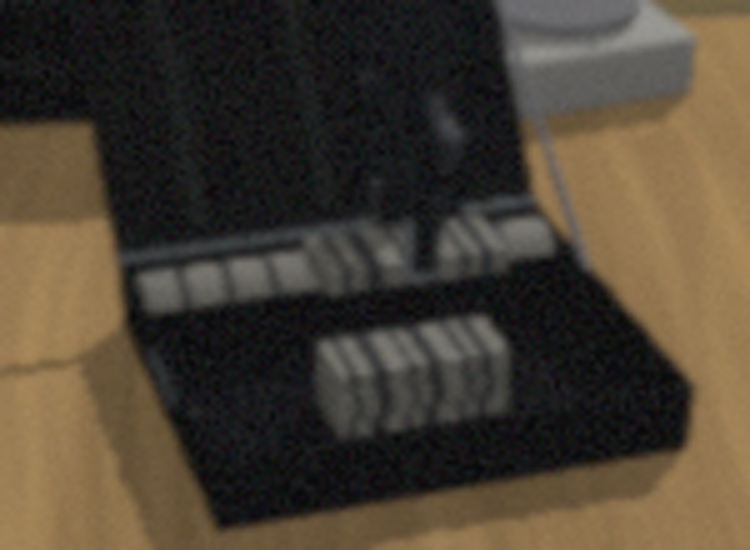

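View pics/t20.png

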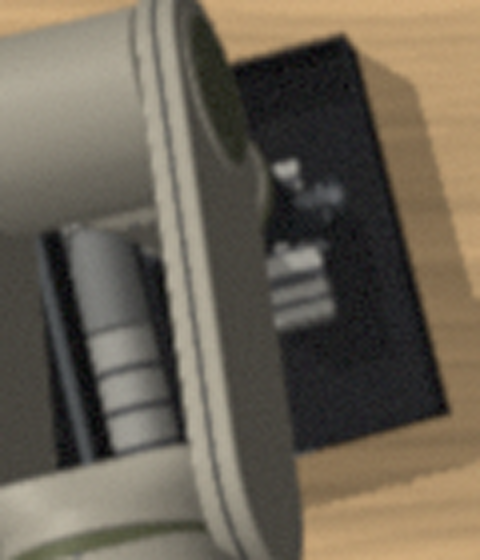

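```bash
python3 -c "
from h import *
a=load('w20')['image']
cv2.imwrite('pics/w20b.png',cv2.resize(cv2.convertScaleAbs(a[0:290,205:515],alpha=1.8,beta=20),None,fx=2,fy=2,interpolation=cv2.INTER_CUBIC))
"
```

```text
(no output)
```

View pics/w20b.png

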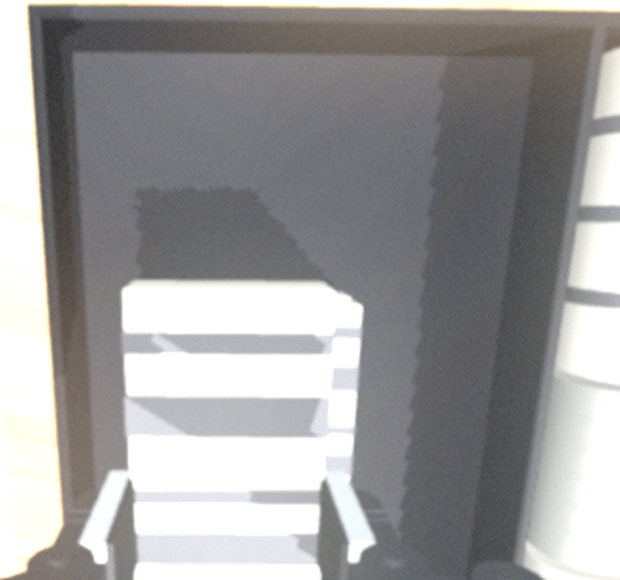

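```bash
cat > fit.py <<'E'
from h import *
w=load('w20');c=lambda p:(np.array(p,float)+.5)/2-.5+[205,0]
def ang(p,q):return np.degrees(np.arctan2(*(p-q)[1::-1]))
P=pos(w,c([(30,7),(63,520),(600,12),(593,30),(528,540)]),45)
print(P.round(1)); print('left',ang(P[1],P[0]),'far',ang(P[2],P[0])-90,'part',ang(P[4],P[3]))
# pile top right corner far
for z in(45,50,55,65):print(z,pos(w,c([(361,302),(347,490)]),z).round(1).tolist())
z=82+36+15
S=pos(w,c([(124,283),(334,283),(131,470)]),z-3);print(S.round(1),'slab yaw',ang(S[2],S[0]),ang(S[1],S[0])-90,np.linalg.norm(S[1]-S[0]))
E
python3 fit.py
```

```text
[[421.2  71.1  45. ]
 [597.7 114.   45. ]
 [376.8 248.6  45. ]
 [382.2 248.5  45. ]
 [559.6 297.4  45. ]]
left 13.668414282399658 far 14.043361377902983 part 15.423762001318547
45 [[485.0, 202.6, 45.0], [556.8, 219.9, 45.0]]
50 [[484.6, 201.3, 50.0], [554.8, 218.3, 50.0]]
55 [[484.2, 200.1, 55.0], [552.8, 216.7, 55.0]]
65 [[483.5, 197.7, 65.0], [548.8, 213.4, 65.0]]
[[487.5 130.1 130. ]
 [476.  174.8 130. ]
 [530.6 140.8 130. ]] slab yaw 13.98862907563198 14.442281171744057 46.13700612999419
```

```bash
python3 -c "
from h import *
delta([543,192.3,60],194.1)"
```

```text
t 11.5 tcp [535.7 166.7  82.4] [-179.91   -0.75 -165.54] F [ 0.1  0.6 -2.6] gap 43.8 
 delta [[-0.0138, 0.023, 0.0221], [-0.0016, -0.0131, 0.0063]]
```

>>> carry_out([
  [[-0.007,0.0115,0],[-0.001,-0.007,0.003],0.75],
  [[-0.007,0.0115,0],[0,-0.006,0.003],0.75],
  [[0,0,0.01],[0,0,0],0.75],
  [[0,0,0],[0,0,0],0.75],
  [[0,0,0],[0,0,0],0.75],
])

```text
time: 12.0
tool_pos: [544.5, 195.7, 71.2]
tcp_rot: [-180.0, 0.1, -166.1]
ft_force: [-0.4, -0.3, -2.7]
finger_gap: 43.5
```

```bash
python3 -c "
from h import *
delta([543,192.3,40],194.1)"
```

```text
t 12.0 tcp [544.5 195.7  71.2] [-1.7999e+02  1.0000e-01 -1.6607e+02] F [-0.4 -0.3 -2.7] gap 43.5 
 delta [[0.0023, -0.0029, 0.0312], [-0.0001, 0.0017, -0.0029]]
```

>>> carry_out([
  [[0.0023,-0.0029,0.008],[0,0.0017,-0.003],0.75],
  [[0,0,0.01],[0,0,0],0.75],
  [[0,0,0.01],[0,0,0],0.75],
  [[0,0,0.004],[0,0,0],0.75],
  [[0,0,0],[0,0,0],0.75],
  [[0,0,0],[0,0,0],0.75],
])

```text
time: 12.6
tool_pos: [541.6, 190.7, 34.9]
tcp_rot: [-180.0, -0.2, -165.9]
ft_force: [-0.4, 0.3, -1.7]
finger_gap: 43.8
```

```bash
python3 -c "
from h import *
delta([543,192.3,20],194.1)
a=snap('wrist','w21')['image'];b=snap('side','s21')['image']
cv2.imwrite('pics/s21.png',cv2.resize(b[90:170,270:390],None,fx=6,fy=6,interpolation=cv2.INTER_CUBIC))
cv2.imwrite('pics/w21b.png',cv2.resize(cv2.convertScaleAbs(a[0:290,205:515],alpha=1.3,beta=10),None,fx=2,fy=2,interpolation=cv2.INTER_CUBIC))
"
```

```text
t 12.6 tcp [541.6 190.7  34.9] [-1.7997e+02 -1.7000e-01 -1.6595e+02] F [-0.4  0.3 -1.7] gap 43.8 
 delta [[-0.0018, 0.0012, 0.0149], [-0.0005, -0.003, -0.0008]]
```

View pics/s21.png

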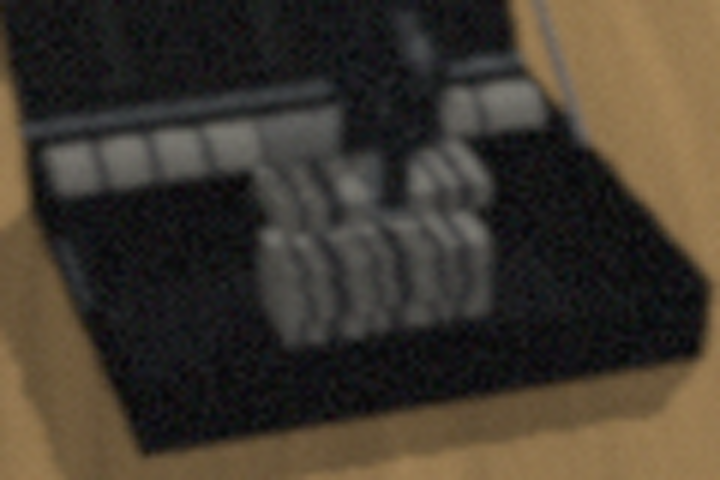

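View pics/w21b.png

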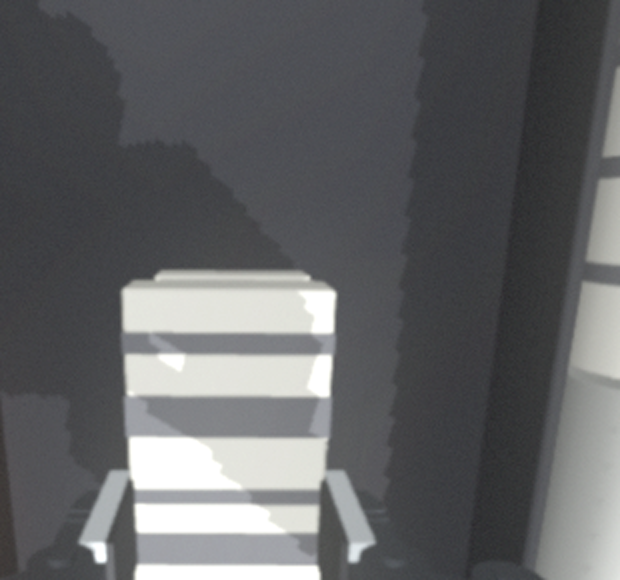

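Run:
```python
from h import *
w=load('w21');c=lambda p:(np.array(p,float)+.5)/2-.5+[205,0]
y=np.radians(14.1);u=np.array([np.cos(y),np.sin(y)]);v=np.array([-u[1],u[0]])
def l(P):return np.c_[(P[:,:2]-[541.6,190.7])@u,(P[:,:2]-[541.6,190.7])@v].round(1).tolist()
for z in(45,49,53):print(z,l(pos(w,c([(157,271),(308,271)]),z)))
print(l(pos(w,c([(123,284),(336,284)]),83)),l(pos(w,c([(123,284),(336,284)]),86)))
```

```text
45 [[-55.0, -20.4], [-55.0, 21.7]]
49 [[-55.4, -19.9], [-55.4, 21.2]]
53 [[-55.8, -19.5], [-55.8, 20.7]]
[[-55.8, -23.6], [-55.8, 23.0]] [[-56.2, -23.1], [-56.2, 22.5]]
```

>>> carry_out([
  [[-0.001,0.001,0.004],[0,-0.003,0],0.75],
  [[0,0,0.004],[0,0,0],0.75],
  [[0,0,0.004],[0,0,0],0.75],
  [[0,0,0],[0,0,0],0.75],
  [[0,0,0],[0,0,0],0.75],
])

```text
time: 13.2
tool_pos: [543.6, 192.5, 23.4]
tcp_rot: [-180.0, 0.2, -165.9]
ft_force: [-0.9, 0.6, -1.8]
finger_gap: 43.4
```

```bash
python3 -c "
from h import *
delta([542.4,191.9,13],194.1)"
```

```text
t 13.2 tcp [543.6 192.5  23.4] [-179.97    0.18 -165.93] F [-0.9  0.6 -1.8] gap 43.4 
 delta [[0.0014, -0.0003, 0.0104], [-0.0005, 0.0032, -0.0005]]
```

>>> carry_out([
  [[0.0008,0,0.002],[0,0.002,0],0.75],
  [[0,0,0.002],[0,0,0],0.75],
  [[0,0,0.001],[0,0,0],0.75],
  [[0,0,0],[0,0,0],0.75],
])

```text
time: 13.6
tool_pos: [542.9, 192.3, 18.1]
tcp_rot: [-180.0, 0.1, -165.9]
ft_force: [0.5, 0.0, -2.0]
finger_gap: 43.5
```

>>> carry_out([
  [[0,0,0.001],[0,0,0],0.75],
  [[0,0,0],[0,0,0],0.75],
])

```text
time: 13.8
tool_pos: [542.9, 192.4, 17.1]
tcp_rot: [-180.0, 0.1, -165.9]
ft_force: [0.1, 0.2, -2.2]
finger_gap: 43.7
```

>>> carry_out([
  [[0,0,0.001],[0,0,0],0.75],
  [[0,0,0],[0,0,0],0.75],
])

```text
time: 14.0
tool_pos: [543.0, 192.4, 16.1]
tcp_rot: [-180.0, 0.1, -165.9]
ft_force: [0.1, -0.2, -2.4]
finger_gap: 43.5
```

>>> carry_out([
  [[0,0,0.001],[0,0,0],0.75],
  [[0,0,0],[0,0,0],0.75],
])

```text
time: 14.2
tool_pos: [543.1, 192.4, 15.1]
tcp_rot: [-180.0, 0.1, -165.9]
ft_force: [-1.5, -0.3, -3.0]
finger_gap: 43.1
```

>>> carry_out([
  [[0,0,0.001],[0,0,0],0.75],
  [[0,0,0],[0,0,0],0.75],
])

```text
time: 14.4
tool_pos: [543.1, 192.4, 14.0]
tcp_rot: [-180.0, 0.1, -165.9]
ft_force: [-0.5, 0.0, -2.7]
finger_gap: 43.8
```

>>> carry_out([
  [[0,0,0.001],[0,0,0],0.75],
  [[0,0,0],[0,0,0],0.75],
])

```text
time: 14.6
tool_pos: [543.4, 192.5, 13.3]
tcp_rot: [-180.0, 0.1, -165.9]
ft_force: [0.6, 0.7, -0.9]
finger_gap: 43.3
```

>>> carry_out([
  [[0,0,0.001],[0,0,0],0.75],
  [[0,0,0],[0,0,0],0.75],
])

```text
time: 14.8
tool_pos: [543.6, 192.5, 12.9]
tcp_rot: [-180.0, 0.1, -165.9]
ft_force: [-1.4, 0.1, 1.2]
finger_gap: 43.4
```

```bash
python3 -c "
from h import *
delta([542.8,192,13],194.1)
a=snap('wrist','w22')['image'];b=snap('side','s22')['image']
cv2.imwrite('pics/s22.png',cv2.resize(b[90:170,270:390],None,fx=6,fy=6,interpolation=cv2.INTER_CUBIC))
cv2.imwrite('pics/w22b.png',cv2.resize(cv2.convertScaleAbs(a[0:290,205:515],alpha=1.3,beta=10),None,fx=2,fy=2,interpolation=cv2.INTER_CUBIC))
"
```

```text
t 14.8 tcp [543.6 192.5  12.9] [-1.7998e+02  1.5000e-01 -1.6593e+02] F [-1.4  0.1  1.2] gap 43.4 
 delta [[0.0009, -0.0003, -0.0001], [-0.0004, 0.0026, -0.0005]]
```

View pics/s22.png

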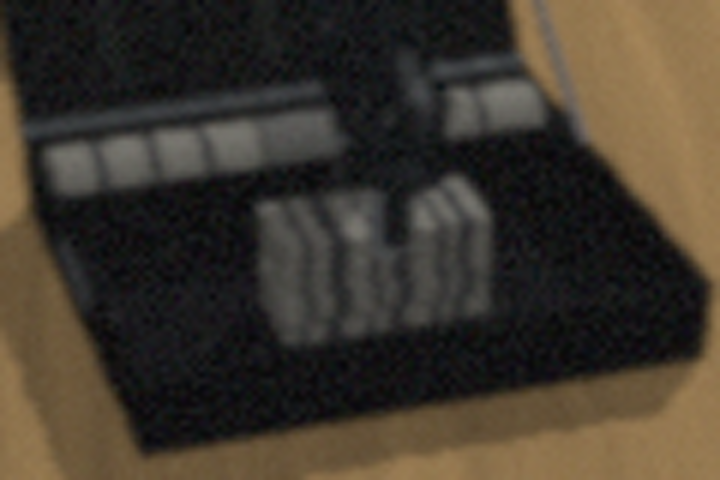

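View pics/w22b.png

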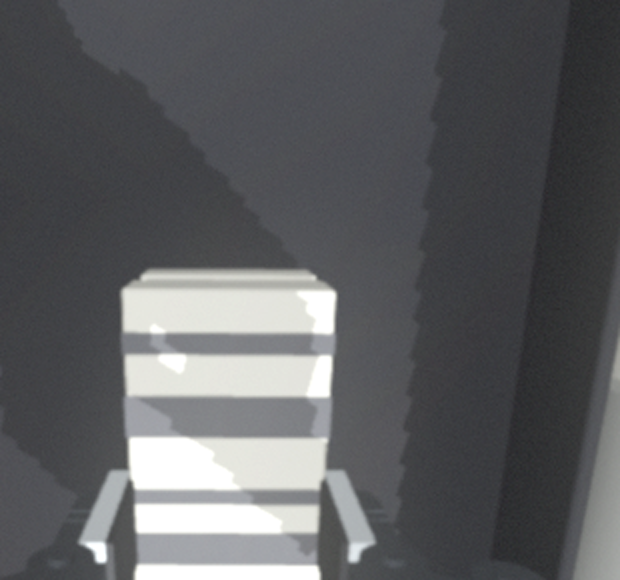

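Run:
```python
from h import *
w=load('w22');c=lambda p:(np.array(p,float)+.5)/2-.5+[205,0]
y=np.radians(14.1);u=np.array([np.cos(y),np.sin(y)]);v=np.array([-u[1],u[0]])
def l(P):return np.c_[(P[:,:2]-[543.6,192.5])@u,(P[:,:2]-[543.6,192.5])@v].round(1).tolist()
for z in(49,):print(z,l(pos(w,c([(142,270),(314,270)]),z)))
print(l(pos(w,c([(122,285),(336,285)]),64)))
```

```text
49 [[-57.9, -20.9], [-57.9, 19.7]]
[[-56.2, -23.2], [-56.2, 22.4]]
```

>>> carry_out([
  [[0,0,-0.003],[0,0,0],0.75],
  [[0.0017,0,0],[0,0.0025,0],0.75],
  [[0,0,0],[0,0,0],0.75],
  [[0,0,0],[0,0,0],0.75],
])

```text
time: 15.3
tool_pos: [541.6, 192.0, 15.4]
tcp_rot: [-180.0, -0.0, -165.9]
ft_force: [0.7, -0.6, -1.8]
finger_gap: 43.4
```

>>> carry_out([
  [[0,0,0.001],[0,0,0],0.75],
  [[0,0,0],[0,0,0],0.75],
  [[0,0,0.001],[0,0,0],0.75],
  [[0,0,0],[0,0,0],0.75],
])

```text
time: 15.7
tool_pos: [541.7, 192.1, 13.2]
tcp_rot: [-180.0, -0.0, -165.9]
ft_force: [-1.0, 0.2, -0.5]
finger_gap: 43.6
```

>>> carry_out([
  [[0,0,0.001],[0,0,0],0.75],
  [[0,0,0],[0,0,0],0.75],
])

```text
time: 15.9
tool_pos: [541.9, 192.1, 12.8]
tcp_rot: [-180.0, -0.0, -165.9]
ft_force: [-2.0, -0.7, 2.5]
finger_gap: 43.6
```

Touch felt: force changed by about +5 N. Releasing.

>>> carry_out([
  [[0,0,0],[0,0,0],0.45],
  [[0,0,0],[0,0,0],0.4],
  [[0,0,0],[0,0,0],0.3],
  [[0,0,0],[0,0,0],0.2],
  [[0,0,0],[0,0,0],0.2],
  [[0,0,0],[0,0,0],0.2],
])

```text
time: 16.5
tool_pos: [542.5, 192.2, 13.0]
tcp_rot: [-180.0, 0.1, -165.9]
ft_force: [0.5, -0.5, -0.4]
finger_gap: 68.2
```

```bash
python3 -c "
from h import *
delta([541.9,192,13],194.1)
a=snap('wrist','w23')['image']
cv2.imwrite('pics/w23b.png',cv2.resize(cv2.convertScaleAbs(a[0:290,205:515],alpha=1.3,beta=10),None,fx=2,fy=2,interpolation=cv2.INTER_CUBIC))
"
```

```text
t 16.5 tcp [542.5 192.2  13. ] [-1.7998e+02  8.0000e-02 -1.6593e+02] F [ 0.5 -0.5 -0.4] gap 68.2 
 delta [[0.0007, -0.0001, 0.0], [-0.0004, 0.0014, -0.0006]]
```

View pics/w23b.png

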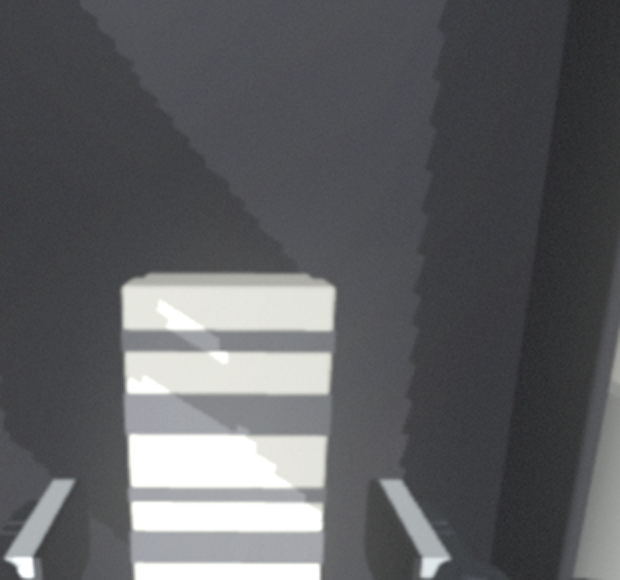

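Released cleanly. The pads are clear of the slab on both sides, so I'll retreat straight up and then look.

>>> carry_out([
  [[0,0,-0.01],[0,0,0],0.2],
  [[0,0,-0.02],[0,0,0],0.2],
  [[0,0,-0.03],[0,0,0],0.2],
  [[0,0,-0.04],[0,0,0],0.2],
  [[0,0,-0.045],[0,0,0],0.2],
  [[0,0,-0.045],[0,0,0],0.2],
  [[0,0,-0.045],[0,0,0],0.2],
  [[0,0,-0.02],[0,0,0],0.2],
  [[0,0,0],[0,0,0],0.2],
])

```text
time: 17.45
tool_pos: [540.1, 191.7, 282.7]
tcp_rot: [-180.0, 0.1, -165.9]
ft_force: [0.6, 0.7, -0.6]
finger_gap: 68.7
```

```bash
python3 -c "
from h import *
delta([541.9,-50,300])
a=snap('wrist','w24')['image'];b=snap('side','s24')['image']
cv2.imwrite('pics/s24.png',cv2.resize(b[90:170,270:390],None,fx=6,fy=6,interpolation=cv2.INTER_CUBIC))
cv2.imwrite('pics/w24.png',a)
"
```

```text
t 17.45 tcp [540.1 191.7 282.7] [-1.7998e+02  5.0000e-02 -1.6593e+02] F [ 0.6  0.7 -0.6] gap 68.7 
 delta [[0.057, -0.2349, -0.0173]]
```

View pics/s24.png

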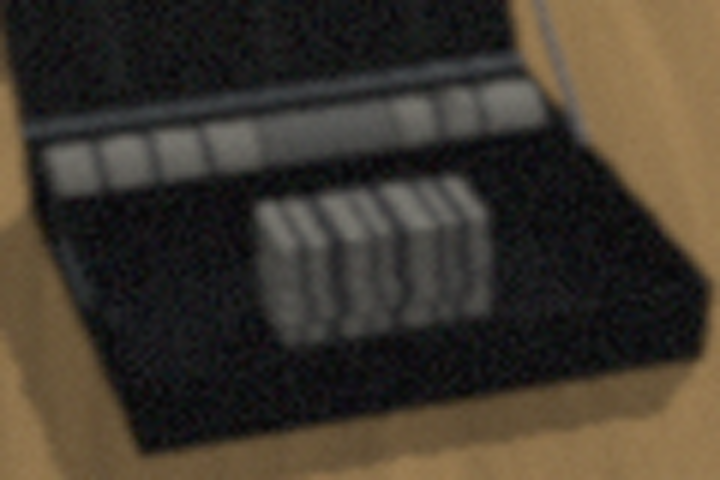

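View pics/w24.png

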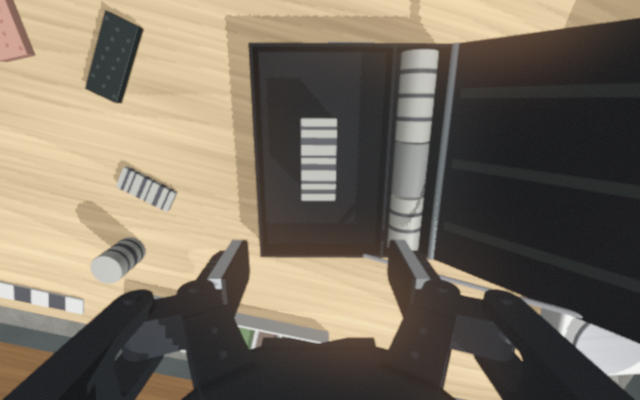

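>>> carry_out([
  [[0.008,-0.035,-0.002],[0,0,0],0.2],
  [[0.008,-0.035,-0.002],[0,0,0],0.2],
  [[0.008,-0.035,-0.002],[0,0,0],0.2],
  [[0.008,-0.035,-0.002],[0,0,0],0.2],
  [[0.008,-0.035,-0.002],[0,0,0],0.2],
  [[0.008,-0.035,-0.002],[0,0,0],0.2],
  [[0,-0.02,0],[0,0,0],0.2],
  [[0,0,0],[0,0,0],0.2],
  [[0,0,0],[0,0,0],0.2],
])

```text
time: 18.45
tool_pos: [537.9, -50.3, 266.4]
tcp_rot: [179.4, -2.2, -165.8]
ft_force: [0.1, 1.0, -0.5]
finger_gap: 68.3
```

```bash
python3 -c "
from h import *
delta([541.9,-50,300])
a=snap('top','t25')['image']
A=cv2.resize(a[150:215,180:240],None,fx=6.5,fy=6.5,interpolation=cv2.INTER_CUBIC)
B=cv2.resize(load('top0')['image'][150:215,180:240],None,fx=6.5,fy=6.5,interpolation=cv2.INTER_CUBIC)
cv2.imwrite('pics/t25.png',np.hstack([B,A]))
cv2.imwrite('pics/t25f.png',a)
"
```

```text
t 18.45 tcp [537.9 -50.3 266.4] [ 179.37   -2.21 -165.77] F [ 0.1  1.  -0.5] gap 68.3 
 delta [[-0.0027, -0.0003, -0.0338]]
```

View pics/t25.png

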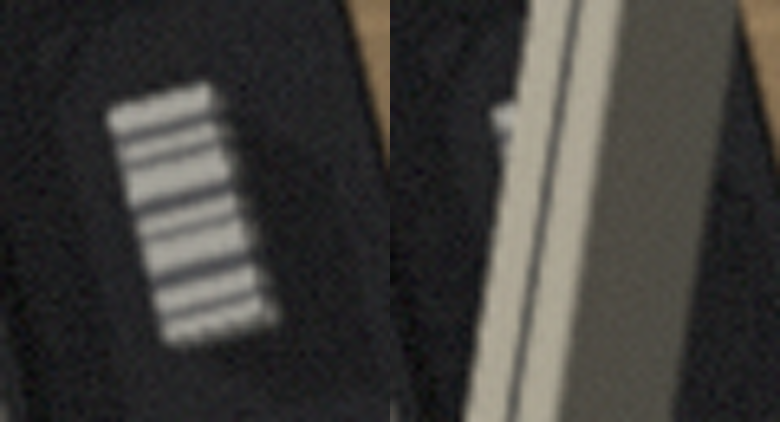

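View pics/t25f.png

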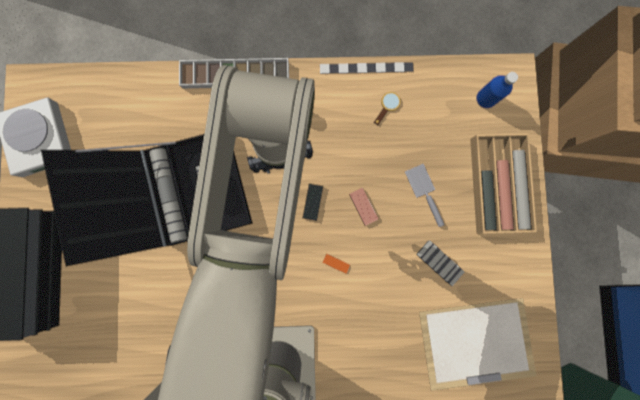

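>>> carry_out([
  [[0.008,-0.035,-0.01],[0.01,0.03,0],0.2],
  [[0.008,-0.035,-0.007],[0,0,0],0.2],
  [[0.008,-0.035,-0.007],[0,0,0],0.2],
  [[0.008,-0.035,-0.007],[0,0,0],0.2],
  [[0.008,-0.035,-0.007],[0,0,0],0.2],
  [[0,-0.02,0],[0,0,0],0.2],
  [[0,0,0],[0,0,0],0.2],
  [[0,0,0],[0,0,0],0.2],
])

```text
time: 19.3
tool_pos: [550.5, -242.8, 299.7]
tcp_rot: [179.5, -4.5, -164.8]
ft_force: [0.6, 0.8, -0.3]
finger_gap: 68.5
```

```bash
python3 -c "
from h import *
delta([541.9,-50,300])
a=snap('top','t26')['image']
A=cv2.resize(a[150:215,180:240],None,fx=6.5,fy=6.5,interpolation=cv2.INTER_CUBIC)
B=cv2.resize(load('top0')['image'][150:215,180:240],None,fx=6.5,fy=6.5,interpolation=cv2.INTER_CUBIC)
cv2.imwrite('pics/t26.png',np.hstack([B,A]))
"
```

```text
t 19.3 tcp [ 550.5 -242.8  299.7] [ 179.46   -4.46 -164.81] F [ 0.6  0.8 -0.3] gap 68.5 
 delta [[-0.0421, 0.1884, -0.0018]]
```

View pics/t26.png

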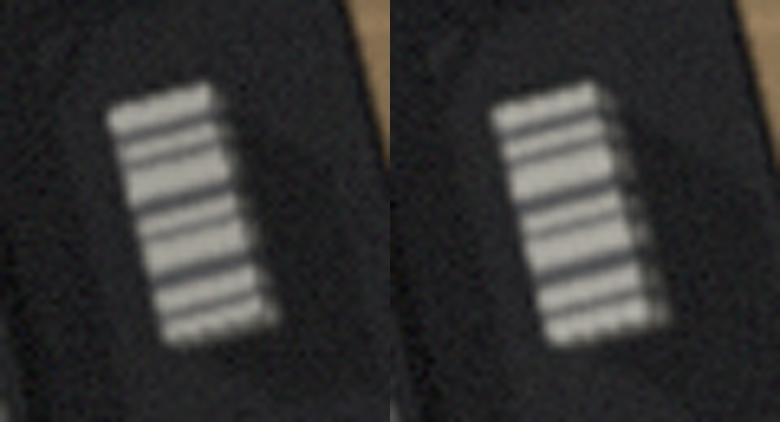

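```bash
python3 -c "
from h import *
print(r.hand_in())"
```

```text
the job is handed in; nothing more can be done
None
```

The middle-sized banded gneiss slab is now on top of the pile in the core box, and I handed the job in at about 19.4 s.

**Placing:** I lowered the slab in 1 mm steps. The vertical force rose from about -2.5 N to +2.5 N, so the touch came with the pile top near 49 mm. A first light touch showed the slab about 1.7 mm off lengthwise, so I lifted it a little, shifted it and touched down again before letting go.

**Last checks:**
- The top and side pictures show the slab lying flat, centred to about 1 mm, with its bands and edges in line with the pile.
- The pinkish and black slabs are in their original places.
- The arm is clear of everything and the wrist force is about zero.

**One disagreement:** the finger tips sit about 40 mm higher than the reported TCP suggests. Because of this my first close passed over the slab without touching it. I worked out the real height from the pictures and gripped the slab on the second try.

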